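# Top up the cartridge feeder of a lab sampler

## Robot

A 6-joint arm with a two-finger parallel gripper is mounted at the origin on the work surface. World frame = base frame: x ahead of the robot, y to its left, z up, the work surface at z = 0. Lengths are in m, angles in rad, forces in N, time in s.
With the tool pointing down it reaches from about 0.35 to 0.85 m from the base axis. Payload 8.1 kg.
Tool frame: the origin (TCP) lies at the very end of the fingers, on their centre line; the grasp point (between the pads) lies robot.grip_point_offset behind it (robot.grip_point_offset is the distance from the TCP to the grasp point, in m); z points along the fingers, y is the line along which they close (so a half turn about z gives the same grasp; the last joint's range is limited). The gripper opens to 93 mm and grips with 3 to 60 N. Pads are 15 mm wide; open, the fingers measure 128 mm over their backs; the gripper's body (75 mm by 188 mm) begins 65 mm behind the grasp point.
Start: joints at [-1.414, 0.13, 1.488, -0, 1.523, -0.085], TCP at [0.144, -0.583, 0.219] pointing down, gripper open.
Joint ranges: [-2.96, 2.96], [-0.89, 2.26], [0.02, 2.5], [-1.34, 4.48], [0, 2.73], [-2.66, 2.66]. Speed limits (rad/s): [2.39, 2.39, 2.79, 3.14, 3.14, 3.14].

## Interface

Orientations are given as a rotation vector (axis times angle).
In Python, from plant import robot, eyes gives the robot as it stands. The module is installed in compiled form; this text tells all that it offers.
- The arm moves only by the tool apply_moves, never from a script. Its argument "steps" is one flat list of numbers, 7 for each row, row after row: the shift along the tool's x, y, z in units of 30 mm (1.0 is 30 mm), then the turn, a rotation vector about the tool's x, y, z in units of 6 degrees (1.0 is 6 degrees), then the opening in per cent of the stroke, from 0 (shut) to 100 (fully open). In form: [dx, dy, dz, ax, ay, az, fingers, dx, dy, dz, ax, ay, az, fingers, ...]. A call has 1 to 12 rows; each row shifts and turns the commanded pose from where the row before left it, along the tool's axes as they then stand; what a row does not reach is not made up. A row lasts 1/12 s, in which the tool goes at most 41.7 mm and 7.16 degrees, less where a joint would pass 70% of its speed; a pose out of reach is approached as far as the arm can. A call is refused whole if a number of a shift passes 1 or a number of a turn 1, either way. A call with a gripper value outside its range is refused whole. The fingers move at their own pace and stop on an object; "grip_force" is the grip in N (left out, the last holds). Time passes only in rows, so rows that do not move let the fingers close. It gives the time, the measured TCP pose, the force, the opening and the grip force at its end, in the units of the state.
- robot.read_state(): the state, without advancing time (a new reading comes with each control period).
- eyes.read_camera(name): name is "scene" or "top"; returns the picture (400x640x3 uint8, red, green, blue); there is no depth.
- eyes.calibration(name): a dict with "K" (3x3 intrinsics, pixels), "k1" (the pictures are not rectified: a ray, as slopes to the right and down, at radius r is drawn at 1 + k1 r^2 times it, then the intrinsics apply), "R" (3x3) and "t" (3): a world point X has camera coordinates R X + t. Camera axes: x right, y down, z forward; pixel columns grow to the right and rows downward; lengths in m; the calibration is good to about 2 mm. A picture is of the moment at which its call begins. calibration takes no time and is no camera call.
- robot.close_job(): hands the job in; it is judged then, once.
Trained networks look in the newest picture that a camera, given by its name, has taken for a name from the list of things; names that differ only in an ending like _2 or _b are one class to them, and where a whole thing is asked for, a point or a joint stands for the part that bears it (a point fixed in the world has none). Each returns a list of dicts, best first, with "conf" (0 to 1); they miss things now and then, are a little off and sometimes report something else, mostly with a low value. They report only what shows in the picture. A call takes as long as a camera call. They do not tell look-alikes from the thing itself.
- eyes.search_frame(camera, thing): "rect" ([left, top, width, height] in pixels, round what is visible of it).
- eyes.place_of(camera, thing): "xy" ([column, row] in pixels: a listed point, or the origin of a listed thing).
The state is a dict: "t": time; "q": joint angles; "dq": joint speeds; "joint_torque": joint torques, N m; "tool_pos": TCP position; "orientation": TCP orientation; "force": force on the tool from outside, world axes, zero at the start; "wrist_torque": the same for the moment, N m; "opening": finger opening in m; "gripper_force": force on a finger pad.
Only numpy, scipy, OpenCV 4.12 (cv2) and the standard library are available. Lean on these libraries where they do the work, as an engineer would, in place of code of your own. Each camera call takes 0.05 s, during which the arm holds its last target. There are 200 camera calls.

## Task

Fill the last place of the cartridge feeder: take the loose white cartridge from the bench, push the sprung follower back with the cartridge itself, and seat it fully down on the channel floor between the loaded cartridges and the follower, square with the others, so that the follower closes on it when you let go. Feel your way gently: do not jam the cartridge against the follower's end stop, the feeder or the other cartridges, keep your fingers from pressing hard on the feeder, and leave the two loaded cartridges in their places and the glassware alone.

Things in the scene. Friction and masses are not known exactly. Their poses are not given: they have to be found in the camera images.
- cartridge: the loose cartridge standing upright on the bench: white plastic block, 26 mm thick (its x axis) x 36 mm wide (its y) with a body 46 mm high, flat sides, plus a 16 mm round cap 4 mm high in the middle of its top (50 mm overall), 40 to 85 g; origin at the centre of its underside, z up; the same after half a turn. Pinch it by its two 36 mm apart faces near its top.
- feeder: fixed feed magazine, grey base plate 226 x 90 mm, 12 mm thick; origin on the bench under the centre of the free third place; z up, x along the channel from the front stop to the spring end, y across. Places one, two, three are centred at x = -52, -26, 0 mm; a cartridge sits with its x along the channel. A black spring housing, 36 mm wide, 46 mm above the floor, stands at x = 59 to 97 mm.
- free_place (a point): centre of the third place, on the channel floor, 12 mm above the feeder's origin; axes as the feeder's. The channel is 38.4 mm wide inside; its two 4 mm side walls run from x = -68 to +42 mm and reach 10 mm above the floor, with a steep outward flare up to 16 mm above it that leads a part in. The front stop's inner face is at x = -65 mm, 40 mm high.
- follower (a joint): follower travel along the feeder's x, m: its front face is at feeder x = value - 0.065. A spring drives it to the front stop: 0.0525 at the start (on two cartridges, about 4.3 N), 0.078 closed on three, hard stop at 0.0798 (spring 6.3 N; a cartridge pushed against it there clears the loaded ones by about 1.8 mm). Damped: 1.5 N more at 25 mm/s.
- follower_face (a point): middle of the top edge of the follower's front face, 74 mm above the channel floor (24 mm above the tops of the loaded cartridges); the follower is a steel plate 8 mm thick, 34 mm wide, that moves only along the channel. A rod with a black knob runs from its back through the housing.
- loaded_front: cartridge already in place one, against the front stop, not fixed: 26 mm thick (its x axis) x 36 mm wide (its y) with a body 46 mm high, flat sides, plus a 16 mm round cap 4 mm high in the middle of its top (50 mm overall), 40 to 85 g; origin at the centre of its underside, z up; the same after half a turn
- loaded_rear: cartridge already in place two, touching the first; the follower rests on it at the start, not fixed: 26 mm thick (its x axis) x 36 mm wide (its y) with a body 46 mm high, flat sides, plus a 16 mm round cap 4 mm high in the middle of its top (50 mm overall), 40 to 85 g; origin at the centre of its underside, z up; the same after half a turn
- reagent_bottle: bystander: amber jar 64 mm across, 110 mm high with a blue cap; origin under its centre
- beaker: bystander: glass beaker 72 mm across, 90 mm high; origin under its centre
- dish: bystander: flat white dish 90 mm across, 16 mm high; origin under its centre
There are look-alikes about, which are no part of the job. What is shaped like the cartridge but yellow is not meant.

How it is judged:
By the outcome, as a careful person would: the job done as asked, in the order asked, and still so for the second after the job is handed in, with the robot touching nothing.
It also fails if it takes over 61 s, if anything falls off the work surface, if the arm or the gripper's body presses on something with over 40 N, if the wrist force passes 120 N, or if a joint passes its speed limit or range.

## Working session

There is one attempt and no reset: what is moved stays moved. The work goes in short steps, Python scripts to look and compute and a tool call to move; the robot and the scene stay as the last step left them, time stands still between calls to the robot, and variables do not carry over. Pictures are saved under pics/ and viewed, at most 10 in all, crops included, and the job is handed in when it is done.

Besides the shell and the picture viewer there is one more tool, called after "Emit:" in YAML: its name, and indented under it one key for each argument. apply_moves: Moves the arm, as the interface text tells. Its arguments: {"type":"object","properties":{"steps":{"type":"array"},"grip_force":{"type":"number"}},"required":["steps"]}

```bash
mkdir -p pics
cat > h.py <<'E'
import numpy as np, cv2
from plant import robot, eyes
from scipy.spatial.transform import Rotation as Ro
def ray(c,px):
    C=eyes.calibration(c);K=np.array(C["K"]);R=np.array(C["R"]);t=np.array(C["t"])
    d=np.array([(px[0]-K[0,2])/K[0,0],(px[1]-K[1,2])/K[1,1]]);u=d.copy()
    for _ in range(20): u=d/(1+C["k1"]*(u@u))
    return -R.T@t, R.T@np.array([u[0],u[1],1])
def atz(c,px,z):
    o,d=ray(c,px);return o+d*(z-o[2])/d[2]
def proj(c,X):
    C=eyes.calibration(c);K=np.array(C["K"]);p=np.array(C["R"])@X+np.array(C["t"]);u=p[:2]/p[2];u=u*(1+C["k1"]*(u@u))
    return np.array([K[0,0]*u[0]+K[0,2],K[1,1]*u[1]+K[1,2]])
def tri(a,pa,b,pb):
    o1,d1=ray(a,pa);o2,d2=ray(b,pb)
    s=np.linalg.lstsq(np.c_[d1,-d2],o2-o1,rcond=None)[0]
    p,q=o1+s[0]*d1,o2+s[1]*d2
    return (p+q)/2,np.linalg.norm(p-q)
def save(c,n):
    im=eyes.read_camera(c);cv2.imwrite(f"pics/{n}.png",im[...,::-1]);return im
E
python3 - <<'E'
from h import *
np.set_printoptions(precision=4,suppress=True)
for c in("scene","top"):
    save(c,c+"1");C=eyes.calibration(c);print(c,C["k1"],-np.array(C["R"]).T@C["t"],C["K"][0][0])
    for n in("cartridge","feeder","free_place","follower_face","loaded_rear","loaded_front"):
        print(n,[(np.round(r["xy"],1),round(r["conf"],2)) for r in eyes.place_of(c,n)][:4])
s=robot.read_state();print(s,robot.grip_point_offset)
E
```

```text
scene -0.0859273441744392 [0.9377 0.2536 0.7512] 375.41662454170466
cartridge [(array([291.8, 122.3]), 0.74), (array([369.9, 200.3]), 0.73), (array([285.3, 166.9]), 0.5)]
feeder [(array([369. , 222.8]), 0.78), (array([360.7, 342.2]), 0.26)]
free_place [(array([366.6, 220.5]), 0.59), (array([240.5, 208.9]), 0.17)]
follower_face [(array([370.6, 199.6]), 0.79)]
loaded_rear [(array([356.5, 213.5]), 0.54)]
loaded_front [(array([351.6, 213.3]), 0.48)]
top 0.007480770809030654 [ 0.4293 -0.0782  0.9999] 456.6512768312282
cartridge [(array([459.8, 274.5]), 0.82), (array([426.6, 266.2]), 0.59), (array([405.3, 222.6]), 0.59)]
feeder [(array([287.6, 246.2]), 0.97)]
free_place [(array([287.1, 248.4]), 0.69)]
follower_face [(array([290.1, 240.9]), 0.52)]
loaded_rear [(array([298.3, 241.3]), 0.61)]
loaded_front [(array([310.7, 237.8]), 0.73), (array([389. , 154.3]), 0.37)]
{'t': 0.7, 'q': array([-1.4144,  0.1304,  1.4882,  0.    ,  1.523 , -0.0854]), 'dq': array([-0.0014, -0.0014, -0.0006, -0.0002, -0.0007, -0.0004]), 'joint_torque': array([  0.0009, -55.9594, -49.1943,   0.0766,   0.0224,  -0.    ]), 'tool_pos': array([ 0.1437, -0.5825,  0.2186]), 'orientation': array([3.1186, 0.3789, 0.    ]), 'force': array([-0.6246, -0.3369,  0.4924]), 'wrist_torque': array([ 0.0468,  0.034 , -0.0033]), 'gripper_force': 0.0, 'opening': 0.09292790173624543} 0.0188
```

View pics/scene1.png

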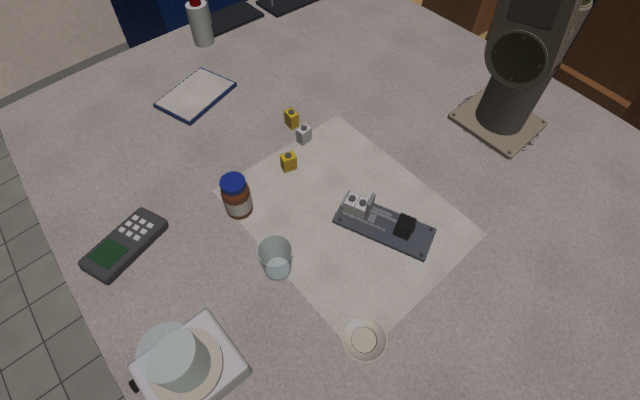

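View pics/top1.png

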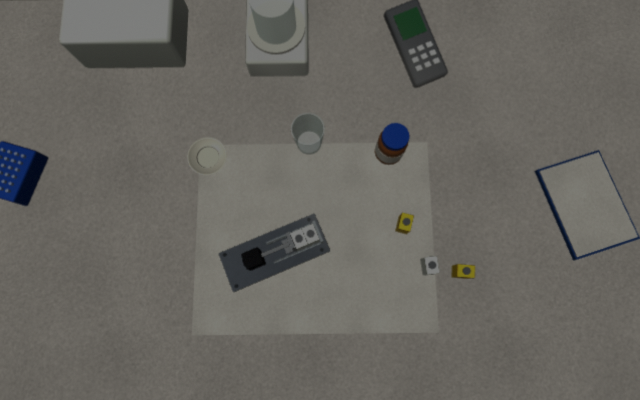

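White cartridge: scene (304,133), top (431,265). The yellow look-alikes are at top (405,222) and (465,271), so they are out. Enlarging to confirm this and to measure the feeder.

Run:
```python
import cv2,numpy as np
t=cv2.imread("pics/top1.png");s=cv2.imread("pics/scene1.png")
def c(im,x,y,w,h,k):return cv2.convertScaleAbs(cv2.resize(im[y:y+h,x:x+w],None,fx=k,fy=k,interpolation=cv2.INTER_CUBIC),alpha=1.3)
a=np.hstack([c(t,410,240,40,30,10),c(s,284,115,40,30,10)])
b=np.hstack([c(t,210,205,133,100,3),c(s,320,175,133,100,3)])
b=cv2.resize(b,(800,300))
cv2.imwrite("pics/crop1.png",np.vstack([a,b]))
```

```text
(no output)
```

View pics/crop1.png

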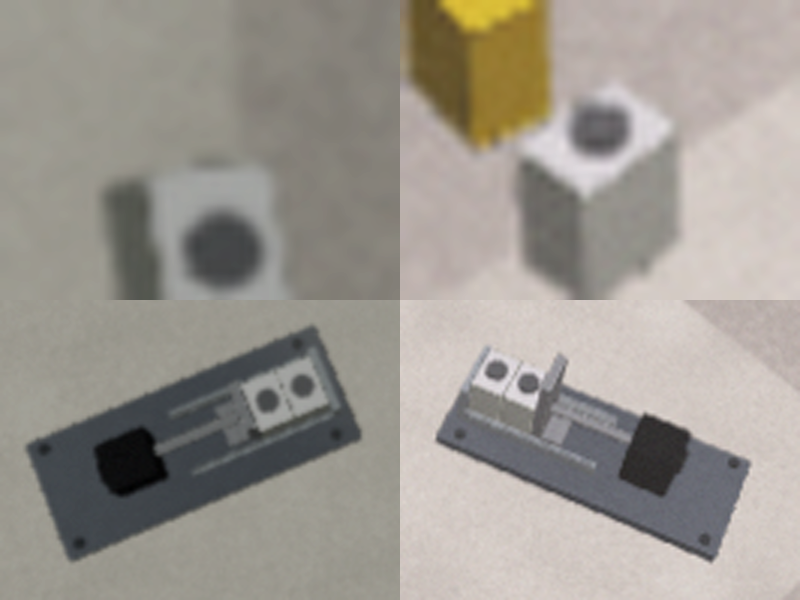

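Run:
```python
from h import *
np.set_printoptions(precision=4,suppress=True)
I={c:cv2.imread(f"pics/{c}1.png") for c in("top","scene")}
def cap(c,p):
    g=cv2.resize(cv2.cvtColor(I[c],cv2.COLOR_BGR2GRAY),None,fx=8,fy=8,interpolation=cv2.INTER_CUBIC).astype(float)
    x,y=[int((v+.5)*8) for v in p];r=30
    w=g[y-r:y+r,x-r:x+r];th=(w.min()+np.percentile(w,80))/2
    n,l,st,ce=cv2.connectedComponentsWithStats((w<th).astype(np.uint8))
    k=min(range(1,n),key=lambda i:np.hypot(*(ce[i]-r))+(1000 if st[i,4]<300 else 0))
    return (ce[k]+[x-r,y-r]+.5)/8-.5, st[k,4]/64
out=[]
for n,pt,ps in(("loose",(432.2,265),(304,127.8)),("rear",(298.8,238.3),(362.5,202.5)),("front",(310.4,233.3),(352,198.2))):
    a,A=cap("top",pt);b,B=cap("scene",ps);X,e=tri("top",a,"scene",b)
    print(n,a,A,b,B,X,e,"top@50",atz("top",a,.05 if n=="loose" else .062),"sc",atz("scene",b,.05 if n=="loose" else .062));out.append(X)
d=out[1]-out[2];print("spacing",np.linalg.norm(d),"yaw caps",np.degrees(np.arctan2(d[1],d[0])))
sc=[(296.1,130),(305.2,123.5),(311.7,127.8),(302.3,134.3)]
P=[atz("scene",p,.046) for p in sc];print("topface",np.mean(P,0))
for i in range(4):
    e=P[(i+1)%4]-P[i];print(np.linalg.norm(e),np.degrees(np.arctan2(e[1],e[0])))
# feeder plate in both
from scipy.optimize import minimize
H={}
for c,(x,y,w,h) in(("top",(210,205,133,100)),("scene",(325,175,120,95))):
    im=I[c][y:y+h,x:x+w].astype(int);m=((im[...,0]>im[...,2]+6)|(im.sum(2)<90)).astype(np.uint8)
    n,l,st,ce=cv2.connectedComponentsWithStats(m);k=1+st[1:,4].argmax()
    cs=np.argwhere(l==k)[:,::-1]+[x,y];H[c]=cv2.convexHull(cs.astype(np.float32));print(c,st[k],cv2.minAreaRect(H[c]),cv2.boxPoints(cv2.minAreaRect(H[c])))
h=np.array(H["top"])
print([atz("top",p,.012)[:2] for p in cv2.boxPoints(cv2.minAreaRect(H["top"]))])
q=cv2.approxPolyDP(H["scene"],4,True)[:,0];print("scene poly",q,[atz("scene",p,.006)[:2] for p in q])
```

```text
loose [431.8397 264.6166] 35.078125 [303.4033 127.4666] 23.734375 [ 0.4877 -0.3031  0.0448] 0.0021586896618479034 top@50 [ 0.4867 -0.301   0.05  ] sc [ 0.4915 -0.3     0.05  ]
rear [298.4736 238.0692] 34.3125 [362.2955 202.5228] 30.875 [ 0.545  -0.0276  0.0568] 0.002003507352411663 top@50 [ 0.5438 -0.0271  0.062 ] sc [ 0.5485 -0.0263  0.062 ]
front [310.1463 233.1378] 33.90625 [351.6553 198.1034] 31.96875 [ 0.5549 -0.0518  0.0568] 0.0018364300604352688 top@50 [ 0.5537 -0.0512  0.062 ] sc [ 0.5583 -0.0503  0.062 ]
spacing 0.02617178449065415 yaw caps 112.27460459259224
topface [ 0.4914 -0.2984  0.046 ]
0.033887406754328456 -174.57338657663382
0.023567473758114278 96.77062616923003
0.0341444204575167 3.927323273387796
0.022669701224206567 -83.79628892952728
top [  10   17  104   69 2506] ((270.2931213378906, 253.0172576904297), (39.91715621948242, 97.69198608398438), 66.80140686035156) [[217.5345 253.9138]
 [307.3276 215.431 ]
 [323.0518 252.1207]
 [233.2586 290.6035]]
scene [  14   41   97   45 1398] ((388.07208251953125, 226.40196228027344), (92.70382690429688, 32.93283462524414), 23.523208618164062) [[339.     223.    ]
 [352.1442 192.8039]
 [437.1442 229.8039]
 [424.     260.    ]]
[array([0.518 , 0.1505]), array([ 0.5995, -0.0439]), array([ 0.5187, -0.0773]), array([0.4398, 0.1145])]
scene poly [[435. 231.]
 [424. 260.]
 [339. 223.]
 [344. 217.]
 [378. 216.]
 [418. 222.]] [array([0.4443, 0.1168]), array([0.5206, 0.1476]), array([ 0.5985, -0.0435]), array([ 0.5785, -0.0478]), array([0.5156, 0.0021]), array([0.4559, 0.0749])]
```

The crop shows the white cartridge with a grey cap, with its 36 mm side roughly along world x (about 5.5°). The feeder yaw is about 112.4°, and the front stop is at the −y end. Turning the wrist first.

Emit:
apply_moves:
  steps: [0,0,0,0,0,-1,100,0,0,0,0,0,-1,100,0,0,0,0,0,-1,100,0,0,0,0,0,-1,100,0,0,0,0,0,-1,100,0,0,0,0,0,-1,100,0,0,0,0,0,-1,100,0,0,0,0,0,-1,80,0,0,0,0,0,-1,80,0,0,0,0,0,-1,80,0,0,0,0,0,-1,80,0,0,0,0,0,-1,80]
  grip_force: 15

```text
t: 1.7
tool_pos: [0.1437, -0.5826, 0.2187]
orientation: [2.295, 2.146, -0.0]
force: [-0.2, -0.1, -0.3]
opening: 0.075
gripper_force: 0.0
```

Emit:
apply_moves:
  steps: [0,0,0,0,0,-0.8,80,0,0,0,0,0,-0.8,80,0,0,0,0,0,0,80]

```text
t: 1.95
tool_pos: [0.1437, -0.5826, 0.2187]
orientation: [2.109, 2.329, -0.0]
force: [0.6, 0.2, 0.5]
opening: 0.0742
gripper_force: 0.0
```

```bash
cat >> h.py <<'E'
def go(x,y,z,yaw):
    "shift in tool units to get there; yaw = angle of tool y"
    s=robot.read_state();R=Ro.from_rotvec(s["orientation"]);M=R.as_matrix()
    ya=np.degrees(np.arctan2(M[1,1],M[0,1]));d=(yaw-ya+90)%180-90
    print("t",round(s["t"],2),"pos",np.round(s["tool_pos"],4),"yaw",round(ya,2),"tilt z",np.round(M[:,2],3),"F",np.round(s["force"],1),"open",round(s["opening"],4),"q",np.round(s["q"],2))
    print("shift units",np.round(M.T@(np.array([x,y,z])-s["tool_pos"])/.03,2),"az units",round(-d/6,2))
E
python3 -c "
from h import *
go(.489,-.3005,.12,5.5)"
```

```text
t 1.95 pos [ 0.1437 -0.5826  0.2187] yaw 5.68 tilt z [-0. -0. -1.] F [0.6 0.2 0.5] open 0.0742 q [-1.41  0.13  1.49 -0.    1.52 -1.51]
shift units [ 8.22 12.38  3.29] az units 0.03
```

Emit:
apply_moves:
  steps: [0.5,0.75,0,0,0,0,80,0.5,0.75,0,0,0,0,80,0.5,0.75,0,0,0,0,80,0.5,0.75,0,0,0,0,80,0.5,0.75,0,0,0,0,80,0.5,0.75,0,0,0,0,80,0.5,0.75,0,0,0,0,80,0.5,0.75,0,0,0,0,80,0.5,0.75,0,0,0,0,80,0.5,0.75,0,0,0,0,80,0.5,0.75,0,0,0,0,80,0.5,0.75,0,0,0,0,80]

```text
t: 2.95
tool_pos: [0.3963, -0.3768, 0.2189]
orientation: [2.117, 2.321, -0.0]
force: [0.5, 0.0, 0.9]
opening: 0.0742
gripper_force: 0.0
```

Emit:
apply_moves:
  steps: [0.5,0.75,0.6,0,0,0,80,0.5,0.75,0.6,0,0,0,80,0.5,0.75,0.6,0,0,0,80,0.5,0.75,0.6,0,0,0,80,0.22,0.38,0.6,0,0,0,80,0,0,0.3,0,0,0,80,0,0,0,0,0,0,80]

```text
t: 3.53
tool_pos: [0.4887, -0.3002, 0.1168]
orientation: [-2.111, -2.321, 0.001]
force: [-0.6, -0.7, -1.0]
opening: 0.0745
gripper_force: 0.0
```

Run:
```python
from h import *
go(.489,-.3005,.1,5.5)
t=save("top","top2");s=save("scene","scene2")
f=lambda im,x,y,w,h,k:cv2.resize(im[y:y+h,x:x+w],None,fx=k,fy=k,interpolation=cv2.INTER_CUBIC)
cv2.imwrite("pics/crop2.png",np.hstack([f(t,382,205,100,100,4),f(s,255,70,100,100,4)])[...,::-1])
```

```text
t 3.53 pos [ 0.4887 -0.3002  0.1168] yaw 5.43 tilt z [-0.004  0.003 -1.   ] F [-0.6 -0.7 -1. ] open 0.0745 q [-0.64  0.13  1.67 -0.    1.34 -0.73]
shift units [-0.01  0.01  0.56] az units -0.01
```

View pics/crop2.png

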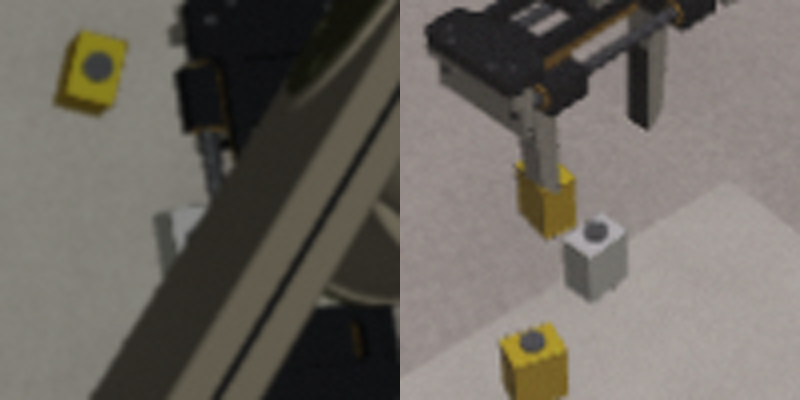

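Emit:
apply_moves:
  steps: [0,0,0.4,0,0,0,80,0,0,0.4,0,0,0,80,0,0,0.4,0,0,0,80,0,0,0.4,0,0,0,80,0,0,0.4,0,0,0,80,0,0,0.4,0,0,0,80,0,0,0.4,0,0,0,80,0,0,0.35,0,0,0,80,0,0,0,0,0,0,80,0,0,0,0,0,0,60,0,0,0,0,0,0,50]

```text
t: 4.55
tool_pos: [0.4903, -0.302, 0.0256]
orientation: [2.113, 2.324, 0.0]
force: [0.1, -1.0, 0.7]
opening: 0.0653
gripper_force: 0.0
```

Emit:
apply_moves:
  steps: [0,0,0,0,0,0,45,0,0,0,0,0,0,40,0,0,0,0,0,0,35,0,0,0,0,0,0,35,0,0,0,0,0,0,30,0,0,0,0,0,0,30,0,0,0,0,0,0,30,0,0,0,0,0,0,30]
  grip_force: 25

```text
t: 5.22
tool_pos: [0.4902, -0.3019, 0.0256]
orientation: [2.113, 2.324, 0.0]
force: [-1.1, 0.8, 5.0]
opening: 0.0356
gripper_force: 25.0
```

Run:
```python
from h import *
go(.489,-.3005,.022,5.5)
p=robot.read_state()["tool_pos"];X=np.r_[p[:2],.05]
print("cap pred scene",proj("scene",X),"top",proj("top",X))
save("scene","scene3")
from h import *
im=cv2.imread("pics/scene3.png")[95:155,265:345]
cv2.imwrite("pics/crop3.png",cv2.resize(im,None,fx=9,fy=9,interpolation=cv2.INTER_CUBIC))
```

```text
t 5.22 pos [ 0.4902 -0.3019  0.0256] yaw 5.45 tilt z [ 0. -0. -1.] F [-1.1  0.8  5. ] open 0.0356 q [-0.64  0.24  1.73 -0.    1.17 -0.74]
shift units [ 0.05 -0.04  0.12] az units -0.01
cap pred scene [303.30973477 126.8331057 ] top [432.18898119 262.88614548]
```

View pics/crop3.png

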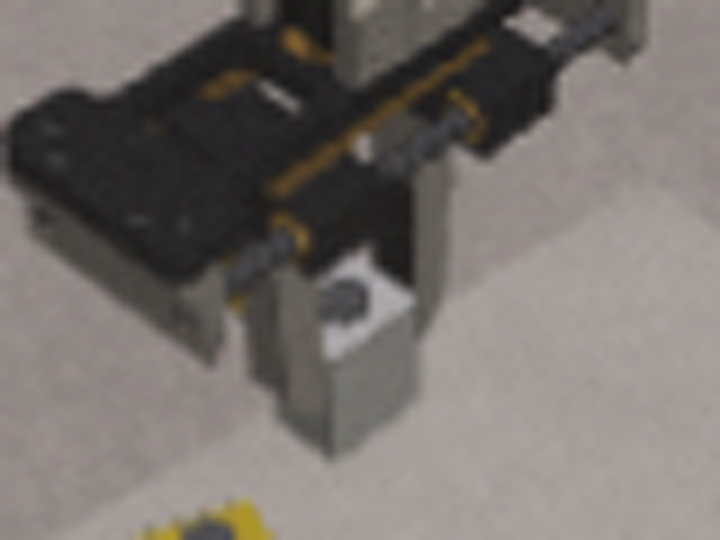

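The fingers hold the white cartridge, with its cap at scene ≈ (302.7,127.9). The grip is high, at TCP 25.6 mm, so I'll regrip about 5 mm lower and firmer to resist the follower's tilting moment.

Emit:
apply_moves:
  steps: [0,0,0,0,0,0,46,0,0,0,0,0,0,48,0,0,0,0,0,0,48,0,0,0,0,0,0,48,0,0,0.06,0,0,0,48,0,0,0.06,0,0,0,48,0,0,0.06,0,0,0,48,0,0,0,0,0,0,48,0,0,0,0,0,0,42,0,0,0,0,0,0,35,0,0,0,0,0,0,30,0,0,0,0,0,0,30]
  grip_force: 25

```text
t: 6.27
tool_pos: [0.49, -0.3018, 0.0198]
orientation: [2.113, 2.325, 0.0]
force: [0.1, 0.5, -0.6]
opening: 0.036
gripper_force: 25.0
```

Emit:
apply_moves:
  steps: [0,0,0,0,0,0,30,0,0,0,0,0,0,30,0,0,0,0,0,0,30,0,0,0,0,0,0,30]
  grip_force: 40

```text
t: 6.6
tool_pos: [0.49, -0.3017, 0.0197]
orientation: [-2.113, -2.325, -0.0]
force: [0.1, 0.5, -0.1]
opening: 0.036
gripper_force: 40.0
```

Run:
```python
from h import *
go(.489,-.3005,.020,5.5)
print(atz("scene",(302.7,127.9),.05))
```

```text
t 6.6 pos [ 0.49   -0.3017  0.0197] yaw 5.45 tilt z [-0.  0. -1.] F [ 0.1  0.5 -0.1] open 0.036 q [-0.64  0.25  1.73  0.    1.16 -0.74]
shift units [ 0.04 -0.03 -0.01] az units -0.01
[ 0.49394373 -0.2999376   0.05      ]
```

Emit:
apply_moves:
  steps: [0,0,-0.1,0,0,0,30,0,0,-0.3,0,0,0,30,0,0,-0.5,0,0,0,30,0,0,-0.6,0,0,0,30,0,0,-0.6,0,0,0,30,0,0,-0.6,0,0,0,30,0,0,-0.6,0,0,0,30,0,0,-0.5,0,0,0,30,0,0,-0.2,0,0,0,30,0,0,0,0,0,0,30]

```text
t: 7.43
tool_pos: [0.4912, -0.3027, 0.1425]
orientation: [2.11, 2.321, 0.001]
force: [-0.3, -0.5, 0.6]
opening: 0.0361
gripper_force: 40.0
```

Emit:
apply_moves:
  steps: [0,0,0,0,0,-0.7,30,0,0,0,0,0,-0.7,30,0,0,0,0,0,-0.7,30,0,0,0,0,0,-0.72,30,0,0,0,0,0,0,30,0,0,0,0,0,0,30]

```text
t: 7.93
tool_pos: [0.4895, -0.3014, 0.1387]
orientation: [-1.75, -2.607, -0.0]
force: [-0.2, 0.5, 0.1]
opening: 0.0355
gripper_force: 40.0
```

```bash
python3 -c "
from h import *
go(.5477,-.0341,.14,22.4)"
```

```text
t 7.93 pos [ 0.4895 -0.3014  0.1387] yaw 22.24 tilt z [-0.001  0.001 -1.   ] F [-0.2  0.5  0.1] open 0.0355 q [-0.64  0.12  1.65  0.    1.38 -1.03]
shift units [ 7.51  5.17 -0.04] az units -0.03
```

Emit:
apply_moves:
  steps: [0.4,0.3,0,0,0,0,30,0.7,0.5,0,0,0,-0.03,30,0.8,0.55,0,0,0,0,30,0.8,0.55,0,0,0,0,30,0.8,0.55,0,0,0,0,30,0.8,0.55,0,0,0,0,30,0.8,0.55,0,0,0,0,30,0.8,0.55,0,0,0,0,30,0.7,0.45,0,0,0,0,30,0.5,0.35,0,0,0,0,30,0.4,0.27,0,0,0,0,30,0,0,0,0,0,0,30]

```text
t: 8.93
tool_pos: [0.5471, -0.031, 0.1395]
orientation: [-1.742, -2.613, -0.001]
force: [-0.3, 0.3, -0.9]
opening: 0.0358
gripper_force: 40.0
```

Run:
```python
from h import *
go(.5477,-.0341,.10,22.4)
s=save("scene","scene4");t=save("top","top4")
f=lambda im,x,y,w,h,k:cv2.resize(im[y:y+h,x:x+w],None,fx=k,fy=k,interpolation=cv2.INTER_CUBIC)
cv2.imwrite("pics/crop4.png",np.hstack([f(t,250,190,80,100,5),f(s,320,130,80,100,5)])[...,::-1])
```

```text
t 8.93 pos [ 0.5471 -0.031   0.1395] yaw 22.61 tilt z [-0.     0.001 -1.   ] F [-0.3  0.3 -0.9] open 0.0358 q [-0.15  0.04  1.73  0.    1.37 -0.55]
shift units [-0.11 -0.02  1.32] az units 0.03
```

View pics/crop4.png

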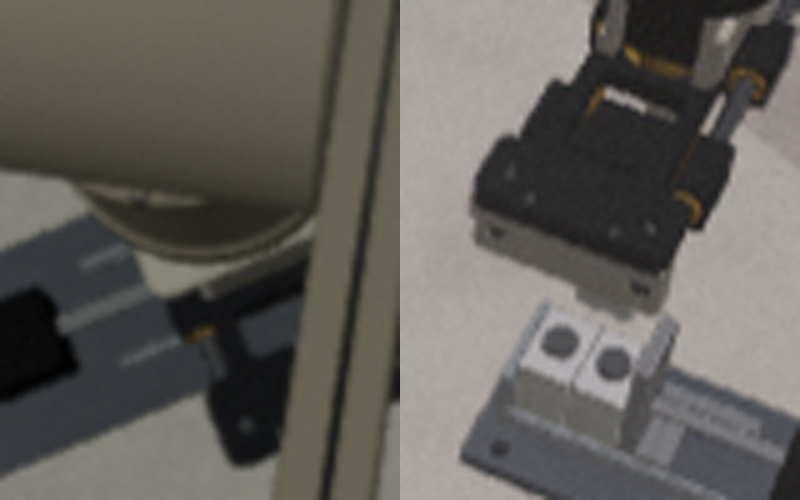

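Emit:
apply_moves:
  steps: [-0.12,-0.02,0,0,0,0.03,30,0,0,0.2,0,0,0,30,0,0,0.3,0,0,0,30,0,0,0.3,0,0,0,30,0,0,0.3,0,0,0,30,0,0,0.3,0,0,0,30,0,0,0.2,0,0,0,30,0,0,0.14,0,0,0,30,0,0,0,0,0,0,30,0,0,0,0,0,0,30]

```text
t: 9.87
tool_pos: [0.5478, -0.038, 0.0874]
orientation: [-1.748, -2.61, 0.0]
force: [0.3, -0.9, -0.1]
opening: 0.036
gripper_force: 40.0
```

```bash
cat >> h.py <<'E'
def fe(P=(.5347,-.0027)):
    s=robot.read_state();p=s["tool_pos"];R=Ro.from_rotvec(s["orientation"]).as_matrix()
    a=np.radians(112.4);ex=np.array([np.cos(a),np.sin(a)]);ty=np.array([ex[1],-ex[0]])
    d=p[:2]-P;F=s["force"]
    print("t %.2f  TCP feeder x %.1f  lat(tool y) %.1f  bottom above floor %.1f mm | F along x %.1f lat %.1f z %.1f | yaw %.2f tilt x%.2f y%.2f deg| open %.4f"%(s["t"],d@ex*1e3,d@ty*1e3,(p[2]-.0197-.012)*1e3,F[:2]@ex,F[:2]@ty,F[2],np.degrees(np.arctan2(R[1,1],R[0,1])),np.degrees(R[:2,2]@ex),np.degrees(R[:2,2]@ty),s["opening"]),"wt",np.round(s["wrist_torque"],2))
E
python3 -c "
from h import *
fe()"
```

```text
t 9.87  TCP feeder x -37.6  lat(tool y) -1.4  bottom above floor 55.7 mm | F along x -0.9 lat -0.1 z -0.1 | yaw 22.38 tilt x0.01 y-0.02 deg| open 0.0360 wt [-0.08 -0.12 -0.07]
```

Emit:
apply_moves:
  steps: [0.06,0.05,0,0,0,0,30,0.06,0,0,0,0,0,30,0.06,0,0,0,0,0,30,0.06,0,0,0,0,0,30,0,0,0,0,0,0,30]

```text
t: 10.28
tool_pos: [0.5465, -0.0304, 0.0878]
orientation: [1.748, 2.61, 0.0]
force: [-0.6, 0.3, -0.3]
opening: 0.0358
gripper_force: 40.0
```

Emit:
apply_moves:
  steps: [0.03,0,0,0,0,0,30,0.03,0,0,0,0,0,30]

```text
t: 10.45
tool_pos: [0.5458, -0.0291, 0.0876]
orientation: [1.748, 2.61, 0.0]
force: [-0.6, 0.1, -0.4]
opening: 0.0356
gripper_force: 40.0
```

Emit:
apply_moves:
  steps: [0.03,0,0,0,0,0,30,0.03,0,0,0,0,0,30]

```text
t: 10.62
tool_pos: [0.5451, -0.0275, 0.0875]
orientation: [-1.748, -2.61, 0.0]
force: [-0.1, -0.1, -0.2]
opening: 0.0357
gripper_force: 40.0
```

Emit:
apply_moves:
  steps: [0.03,0,0,0,0,0,30,0.03,0,0,0,0,0,30]

```text
t: 10.78
tool_pos: [0.5447, -0.0265, 0.0876]
orientation: [1.748, 2.609, -0.001]
force: [1.5, -4.8, -2.3]
opening: 0.0356
gripper_force: 40.0
```

Emit:
apply_moves:
  steps: [0.03,0,0,0,0,0,30,0.03,0,0,0,0,0,30]

```text
t: 10.95
tool_pos: [0.544, -0.0249, 0.0876]
orientation: [1.748, 2.609, -0.001]
force: [1.5, -4.7, -3.6]
opening: 0.0355
gripper_force: 40.0
```

```bash
python3 -c "
from h import *
fe()"
```

```text
t 10.95  TCP feeder x -24.1  lat(tool y) 0.2  bottom above floor 55.9 mm | F along x -4.9 lat -0.4 z -3.6 | yaw 22.36 tilt x-0.08 y0.01 deg| open 0.0355 wt [-0.97 -0.51 -0.02]
```

Emit:
apply_moves:
  steps: [0.04,0,0,0,0,0,30,0.04,0,0,0,0,0,30,0.04,0,0,0,0,0,30,0.04,0,0,0,0,0,30,0.04,0,0,0,0,0,30,0.04,0,0,0,0,0,30,0.04,0,0,0,0,0,30,0.04,0,0,0,0,0,30,0.04,0,0,0,0,0,30,0.04,0,0,0,0,0,30]

```text
t: 11.78
tool_pos: [0.5396, -0.014, 0.0876]
orientation: [1.748, 2.608, -0.001]
force: [3.1, -6.0, -2.7]
opening: 0.0356
gripper_force: 40.0
```

Emit:
apply_moves:
  steps: [0.04,0,0,0,0,0,30,0.04,0,0,0,0,0,30,0.04,0,0,0,0,0,30,0.04,0,0,0,0,0,30,0.04,0,0,0,0,0,30,0.04,0,0,0,0,0,30,0.04,0,0,0,0,0,30,0,0,0,0,0,0,30,0,0,0,0,0,0,30]

```text
t: 12.53
tool_pos: [0.5363, -0.0062, 0.0876]
orientation: [1.748, 2.609, -0.001]
force: [2.6, -5.5, -3.3]
opening: 0.0358
gripper_force: 40.0
```

Run:
```python
from h import *
fe()
s=save("scene","scene5");t=save("top","top5")
f=lambda im,x,y,w,h,k:cv2.resize(im[y:y+h,x:x+w],None,fx=k,fy=k,interpolation=cv2.INTER_CUBIC)
cv2.imwrite("pics/crop5.png",np.hstack([f(t,250,200,80,80,5),f(s,330,150,80,80,5)])[...,::-1])
```

```text
t 12.53  TCP feeder x -3.8  lat(tool y) 0.2  bottom above floor 55.9 mm | F along x -6.1 lat 0.3 z -3.3 | yaw 22.36 tilt x-0.09 y0.01 deg| open 0.0358 wt [-1.02 -0.51  0.  ]
```

View pics/crop5.png

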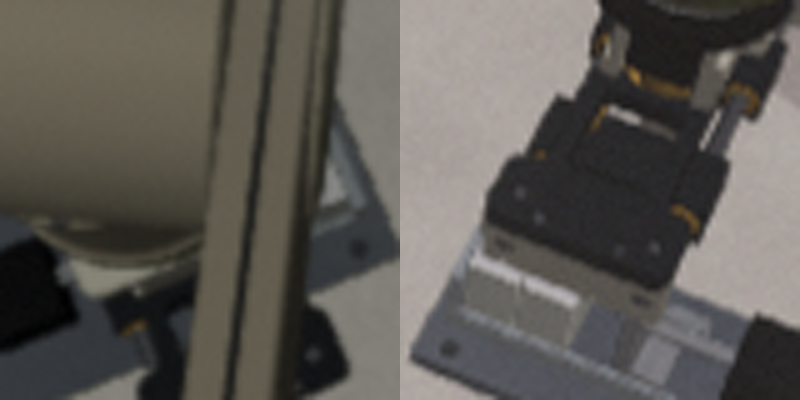

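The follower is pushed back and the two loaded cartridges still touch each other (crop right, ~(520,290)). Pushing the last ~3.7 mm slowly.

Emit:
apply_moves:
  steps: [0.03,0,0,0,0,0,30,0.03,0,0,0,0,0,30,0.03,0,0,0,0,0,30,0.02,0,0,0,0,0,30,0,0,0,0,0,0,30]

```text
t: 13.05
tool_pos: [0.5351, -0.0032, 0.0876]
orientation: [1.748, 2.609, -0.001]
force: [2.9, -6.0, -2.8]
opening: 0.0359
gripper_force: 40.0
```

```bash
python3 -c "
from h import *
fe()"
```

```text
t 13.05  TCP feeder x -0.6  lat(tool y) 0.2  bottom above floor 55.9 mm | F along x -6.6 lat 0.4 z -2.8 | yaw 22.35 tilt x-0.10 y0.02 deg| open 0.0359 wt [-1.16 -0.65 -0.05]
```

Emit:
apply_moves:
  steps: [0.01,0,0,0,0,0,30,0.01,0,0,0,0,0,30,0,0,0,0,0,0,30]

```text
t: 13.3
tool_pos: [0.5349, -0.0027, 0.0876]
orientation: [1.748, 2.608, -0.001]
force: [3.2, -6.1, -2.9]
opening: 0.0358
gripper_force: 40.0
```

```bash
python3 -c "
from h import *
fe()"
```

```text
t 13.30  TCP feeder x -0.1  lat(tool y) 0.2  bottom above floor 55.9 mm | F along x -6.9 lat 0.7 z -2.9 | yaw 22.35 tilt x-0.10 y0.02 deg| open 0.0358 wt [-1.17 -0.59 -0.05]
```

Emit:
apply_moves:
  steps: [0,0,0.08,0,0,0,30,0,0,0.08,0,0,0,30,0,0,0.08,0,0,0,30,0,0,0,0,0,0,30]

```text
t: 13.63
tool_pos: [0.5358, -0.0027, 0.0811]
orientation: [1.747, 2.607, 0.0]
force: [2.6, -5.4, -1.1]
opening: 0.0357
gripper_force: 40.0
```

Emit:
apply_moves:
  steps: [0,0,0.04,0,0,0,30,0,0,0.04,0,0,0,30]

```text
t: 13.8
tool_pos: [0.5359, -0.0027, 0.0792]
orientation: [1.747, 2.607, 0.001]
force: [2.0, -4.8, 3.5]
opening: 0.0359
gripper_force: 40.0
```

Emit:
apply_moves:
  steps: [0,0,0.03,0,0,0,30,0,0,0.03,0,0,0,30]

```text
t: 13.97
tool_pos: [0.536, -0.0027, 0.0774]
orientation: [1.747, 2.607, 0.001]
force: [0.7, -5.0, 8.3]
opening: 0.0356
gripper_force: 40.0
```

```bash
python3 -c "
from h import *
fe()"
```

```text
t 13.97  TCP feeder x -0.5  lat(tool y) 1.2  bottom above floor 45.7 mm | F along x -4.9 lat -1.2 z 8.3 | yaw 22.35 tilt x-0.15 y0.13 deg| open 0.0356 wt [-0.96 -0.31 -0.05]
```

Fz rose to 8 N at the height of the loaded cartridge's top, so the front edge is catching slightly. Backing up and shifting about 1 mm toward the spring.

Emit:
apply_moves:
  steps: [0,0,-0.05,0,0,0,30,0,0,-0.05,0,0,0,30,0,0,-0.03,0,0,0,30,0,0,0,0,0,0,30]

```text
t: 14.3
tool_pos: [0.535, -0.0027, 0.0803]
orientation: [1.748, 2.609, -0.001]
force: [1.2, -5.0, -2.4]
opening: 0.0359
gripper_force: 40.0
```

```bash
python3 -c "
from h import *
fe()"
```

```text
t 14.30  TCP feeder x -0.1  lat(tool y) 0.2  bottom above floor 48.6 mm | F along x -5.1 lat -0.8 z -2.4 | yaw 22.35 tilt x-0.10 y0.02 deg| open 0.0359 wt [-1.09 -0.45  0.  ]
```

Emit:
apply_moves:
  steps: [0.01,0,0,0,0,0,30,0.01,0,0,0,0,0,30,0,0,0,0,0,0,30]

```text
t: 14.55
tool_pos: [0.5347, -0.0022, 0.0802]
orientation: [1.748, 2.608, -0.001]
force: [2.2, -6.2, -1.9]
opening: 0.0359
gripper_force: 40.0
```

Emit:
apply_moves:
  steps: [0,0,0.02,0,0,0,30,0,0,0.02,0,0,0,30,0,0,0.02,0,0,0,30,0,0,0,0,0,0,30]

```text
t: 14.88
tool_pos: [0.5353, -0.0022, 0.0792]
orientation: [1.747, 2.607, -0.0]
force: [2.1, -5.6, 1.7]
opening: 0.0356
gripper_force: 40.0
```

```bash
python3 -c "
from h import *
fe()"
```

```text
t 14.88  TCP feeder x 0.2  lat(tool y) 0.8  bottom above floor 47.5 mm | F along x -6.0 lat -0.2 z 1.7 | yaw 22.35 tilt x-0.14 y0.09 deg| open 0.0356 wt [-1.08 -0.49 -0.05]
```

Emit:
apply_moves:
  steps: [0,0,0.02,0,0,0,30,0,0,0.02,0,0,0,30,0,0,0.02,0,0,0,30,0,0,0,0,0,0,30]

```text
t: 15.22
tool_pos: [0.5356, -0.0022, 0.0776]
orientation: [1.747, 2.607, 0.0]
force: [2.9, -5.5, 1.9]
opening: 0.0353
gripper_force: 40.0
```

```bash
python3 -c "
from h import *
fe()"
```

```text
t 15.22  TCP feeder x 0.1  lat(tool y) 1.1  bottom above floor 45.9 mm | F along x -6.2 lat 0.6 z 1.9 | yaw 22.35 tilt x-0.15 y0.12 deg| open 0.0353 wt [-0.98 -0.59 -0.06]
```

Emit:
apply_moves:
  steps: [0.005,-0.015,0.02,0,0,0,30,0,-0.015,0.02,0,0,0,30,0,0,0.02,0,0,0,30,0,0,0,0,0,0,30]

```text
t: 15.55
tool_pos: [0.5351, -0.0024, 0.076]
orientation: [1.747, 2.606, 0.001]
force: [2.7, -5.5, 1.2]
opening: 0.0357
gripper_force: 40.0
```

```bash
python3 -c "
from h import *
fe()"
```

```text
t 15.55  TCP feeder x 0.1  lat(tool y) 0.5  bottom above floor 44.3 mm | F along x -6.1 lat 0.4 z 1.2 | yaw 22.35 tilt x-0.17 y0.17 deg| open 0.0357 wt [-1.   -0.7  -0.04]
```

The edge has cleared the loaded cartridge. Continuing down to just above the flare.

Emit:
apply_moves:
  steps: [0,0,0.04,0,0,0,30,0,0,0.04,0,0,0,30,0,0,0.04,0,0,0,30,0,0,0.04,0,0,0,30,0,0,0.04,0,0,0,30,0,0,0.04,0,0,0,30,0,0,0.04,0,0,0,30,0,0,0.04,0,0,0,30,0,0,0,0,0,0,30]

```text
t: 16.3
tool_pos: [0.535, -0.0024, 0.0662]
orientation: [1.747, 2.607, 0.001]
force: [3.4, -5.2, 1.5]
opening: 0.0357
gripper_force: 40.0
```

```bash
python3 -c "
from h import *
fe()"
```

```text
t 16.30  TCP feeder x 0.2  lat(tool y) 0.4  bottom above floor 34.5 mm | F along x -6.1 lat 1.1 z 1.5 | yaw 22.35 tilt x-0.15 y0.14 deg| open 0.0357 wt [-0.97 -0.71 -0.03]
```

Emit:
apply_moves:
  steps: [0,0,0.05,0,0,0,30,0,0,0.05,0,0,0,30,0,0,0.05,0,0,0,30,0,0,0.05,0,0,0,30,0,0,0.05,0,0,0,30,0,0,0.05,0,0,0,30,0,0,0.05,0,0,0,30,0,0,0.05,0,0,0,30,0,0,0.05,0,0,0,30,0,0,0,0,0,0,30,0,0,0,0,0,0,30]

```text
t: 17.22
tool_pos: [0.5349, -0.0023, 0.0526]
orientation: [1.747, 2.607, 0.001]
force: [3.1, -7.0, 0.5]
opening: 0.0354
gripper_force: 40.0
```

```bash
python3 -c "
from h import *
fe()"
```

```text
t 17.22  TCP feeder x 0.2  lat(tool y) 0.4  bottom above floor 20.9 mm | F along x -7.7 lat 0.2 z 0.5 | yaw 22.35 tilt x-0.14 y0.14 deg| open 0.0354 wt [-0.93 -0.67 -0.02]
```

Emit:
apply_moves:
  steps: [0,0,0.03,0,0,0,30,0,0,0.03,0,0,0,30,0,0,0.03,0,0,0,30,0,0,0.03,0,0,0,30,0,0,0.03,0,0,0,30,0,0,0.03,0,0,0,30,0,0,0,0,0,0,30]

```text
t: 17.8
tool_pos: [0.535, -0.0023, 0.0473]
orientation: [1.747, 2.607, 0.001]
force: [3.7, -5.0, 1.7]
opening: 0.0359
gripper_force: 40.0
```

Emit:
apply_moves:
  steps: [0,0,0.03,0,0,0,30,0,0,0.03,0,0,0,30,0,0,0.03,0,0,0,30,0,0,0,0,0,0,30]

```text
t: 18.13
tool_pos: [0.535, -0.0024, 0.0446]
orientation: [1.747, 2.607, 0.001]
force: [3.2, -5.4, 2.5]
opening: 0.0363
gripper_force: 40.0
```

```bash
python3 -c "
from h import *
fe()"
```

```text
t 18.13  TCP feeder x 0.2  lat(tool y) 0.4  bottom above floor 12.9 mm | F along x -6.2 lat 0.9 z 2.5 | yaw 22.35 tilt x-0.15 y0.14 deg| open 0.0363 wt [-0.92 -0.7  -0.04]
```

Emit:
apply_moves:
  steps: [0,0,0.03,0,0,0,30,0,0,0.03,0,0,0,30,0,0,0.03,0,0,0,30,0,0,0,0,0,0,30]

```text
t: 18.47
tool_pos: [0.535, -0.0024, 0.0419]
orientation: [1.747, 2.607, 0.001]
force: [3.2, -5.9, 1.1]
opening: 0.0355
gripper_force: 40.0
```

```bash
python3 -c "
from h import *
fe()"
```

```text
t 18.47  TCP feeder x 0.2  lat(tool y) 0.4  bottom above floor 10.2 mm | F along x -6.7 lat 0.7 z 1.1 | yaw 22.35 tilt x-0.15 y0.14 deg| open 0.0355 wt [-0.91 -0.69 -0.12]
```

Emit:
apply_moves:
  steps: [0,0,0.03,0,0,0,30,0,0,0.03,0,0,0,30,0,0,0.03,0,0,0,30,0,0,0,0,0,0,30]

```text
t: 18.8
tool_pos: [0.5351, -0.0024, 0.0393]
orientation: [1.747, 2.607, 0.001]
force: [2.8, -5.5, 0.3]
opening: 0.0357
gripper_force: 40.0
```

Emit:
apply_moves:
  steps: [0,0,0.03,0,0,0,30,0,0,0.03,0,0,0,30,0,0,0.03,0,0,0,30,0,0,0,0,0,0,30]

```text
t: 19.13
tool_pos: [0.535, -0.0023, 0.0365]
orientation: [1.747, 2.607, 0.001]
force: [3.1, -6.6, 0.7]
opening: 0.0362
gripper_force: 40.0
```

```bash
python3 -c "
from h import *
fe()"
```

```text
t 19.13  TCP feeder x 0.2  lat(tool y) 0.4  bottom above floor 4.8 mm | F along x -7.3 lat 0.3 z 0.7 | yaw 22.35 tilt x-0.15 y0.14 deg| open 0.0362 wt [-0.92 -0.63 -0.  ]
```

Emit:
apply_moves:
  steps: [0,0,0.03,0,0,0,30,0,0,0.03,0,0,0,30,0,0,0.03,0,0,0,30,0,0,0,0,0,0,30]

```text
t: 19.47
tool_pos: [0.535, -0.0024, 0.0338]
orientation: [1.747, 2.607, 0.001]
force: [3.9, -5.8, 1.2]
opening: 0.0357
gripper_force: 40.0
```

Emit:
apply_moves:
  steps: [0,0,0.02,0,0,0,30,0,0,0.02,0,0,0,30,0,0,0,0,0,0,30]

```text
t: 19.72
tool_pos: [0.535, -0.0024, 0.0327]
orientation: [1.747, 2.607, 0.001]
force: [3.5, -5.7, 1.8]
opening: 0.0358
gripper_force: 40.0
```

```bash
python3 -c "
from h import *
fe()"
```

```text
t 19.72  TCP feeder x 0.2  lat(tool y) 0.4  bottom above floor 1.0 mm | F along x -6.6 lat 1.0 z 1.8 | yaw 22.35 tilt x-0.15 y0.14 deg| open 0.0358 wt [-0.94 -0.6  -0.06]
```

Emit:
apply_moves:
  steps: [0,0,0.015,0,0,0,30,0,0,0.015,0,0,0,30,0,0,0,0,0,0,30]

```text
t: 19.97
tool_pos: [0.535, -0.0023, 0.0318]
orientation: [1.747, 2.607, 0.001]
force: [2.6, -5.2, 3.4]
opening: 0.0358
gripper_force: 40.0
```

Emit:
apply_moves:
  steps: [0,0,0.01,0,0,0,30,0,0,0.01,0,0,0,30,0,0,0,0,0,0,30]

```text
t: 20.22
tool_pos: [0.5351, -0.0024, 0.0317]
orientation: [1.747, 2.607, 0.001]
force: [0.2, -5.5, 6.5]
opening: 0.0357
gripper_force: 40.0
```

```bash
python3 -c "
from h import *
fe()"
```

```text
t 20.22  TCP feeder x 0.2  lat(tool y) 0.5  bottom above floor -0.0 mm | F along x -5.2 lat -2.0 z 6.5 | yaw 22.35 tilt x-0.15 y0.14 deg| open 0.0357 wt [-0.93 -0.09 -0.  ]
```

Seated: the bottom is at floor height and Fz is rising. Releasing gently, then lifting straight up.

Emit:
apply_moves:
  steps: [0,0,0,0,0,0,30,0,0,0,0,0,0,30,0,0,0,0,0,0,30]
  grip_force: 5

```text
t: 20.47
tool_pos: [0.535, -0.0022, 0.0315]
orientation: [1.747, 2.607, 0.001]
force: [0.7, -5.3, 6.5]
opening: 0.0358
gripper_force: 5.0
```

Emit:
apply_moves:
  steps: [0,0,0,0,0,0,42,0,0,0,0,0,0,45,0,0,0,0,0,0,50,0,0,0,0,0,0,55,0,0,0,0,0,0,55,0,0,0,0,0,0,55,0,0,0,0,0,0,55]

```text
t: 21.05
tool_pos: [0.5333, -0.0013, 0.0298]
orientation: [-1.748, -2.61, 0.0]
force: [-0.5, -0.4, 0.0]
opening: 0.0512
gripper_force: 0.0
```

```bash
python3 -c "
from h import *
fe()"
```

```text
t 21.05  TCP feeder x 1.9  lat(tool y) -0.8  bottom above floor -1.9 mm | F along x -0.2 lat -0.6 z 0.0 | yaw 22.37 tilt x0.01 y-0.01 deg| open 0.0512 wt [-0.04 -0.14  0.02]
```

Emit:
apply_moves:
  steps: [0,0,-0.1,0,0,0,55,0,0,-0.2,0,0,0,55,0,0,-0.3,0,0,0,55,0,0,-0.4,0,0,0,55,0,0,-0.5,0,0,0,55,0,0,-0.6,0,0,0,55,0,0,-0.7,0,0,0,55,0,0,-0.7,0,0,0,55,0,0,-0.7,0,0,0,55,0,0,-0.7,0,0,0,55,0,0,-0.4,0,0,0,55,0,0,0,0,0,0,55]

```text
t: 22.05
tool_pos: [0.5356, -0.0016, 0.1936]
orientation: [1.745, 2.605, 0.005]
force: [-0.2, -0.3, -0.5]
opening: 0.051
gripper_force: 0.0
```

Emit:
apply_moves:
  steps: [-0.5,0,0,0,0,0,55,-0.8,0,0,0,0,0,55,-0.8,0,0,0,0,0,55,-0.8,0,0,0,0,0,55,-0.8,0,0,0,0,0,55,-0.8,0,0,0,0,0,55,-0.8,0,0,0,0,0,55,-0.8,0,0,0,0,0,55,-0.8,0,0,0,0,0,55,-0.5,0,0,0,0,0,55,0,0,0,0,0,0,55]

```text
t: 22.97
tool_pos: [0.6173, -0.2102, 0.1863]
orientation: [-1.751, -2.606, 0.002]
force: [1.4, -0.2, 0.2]
opening: 0.0511
gripper_force: 0.0
```

Run:
```python
from h import *
fe()
s=save("scene","scene6");t=save("top","top6")
f=lambda im,x,y,w,h,k:cv2.resize(im[y:y+h,x:x+w],None,fx=k,fy=k,interpolation=cv2.INTER_CUBIC)
cv2.imwrite("pics/crop6.png",cv2.convertScaleAbs(np.hstack([f(t,265,210,66,66,6),f(s,330,175,66,66,6)])[...,::-1],alpha=1.2))
```

```text
t 22.97  TCP feeder x -223.3  lat(tool y) -2.7  bottom above floor 154.6 mm | F along x -0.7 lat 1.2 z 0.2 | yaw 22.21 tilt x0.06 y-0.14 deg| open 0.0511 wt [-0.07 -0.17  0.  ]
```

View pics/crop6.png

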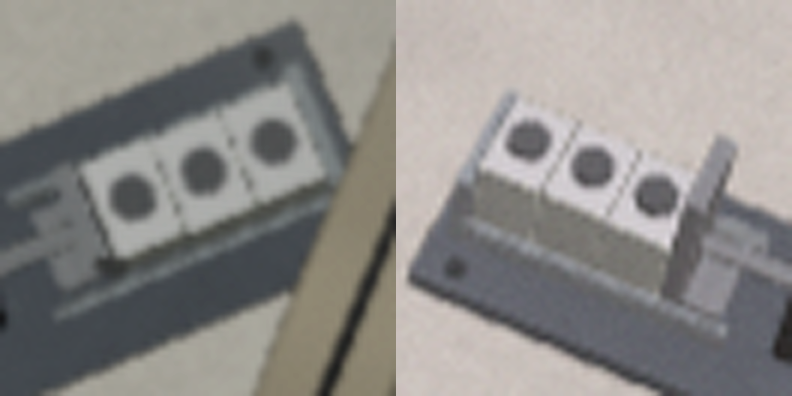

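The crop shows three cartridges level, square and touching, with caps in line (top view (132,195), (203,170), (272,140)) and the follower closed on the third. Handing in.

```bash
python3 -c "
from h import *
print(robot.close_job())"
```

```text
the job is handed in; nothing more can be done
None
```

The white cartridge is seated on the channel floor in the third place, square with the two loaded ones and with the follower closed on it. While lowering, its edge briefly caught the loaded cartridge at about 8 N, so I backed off and shifted it about half a millimetre before finishing. The job was handed in at about 23 s.

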